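Seat a canister in the V of the lid-opening stand and shut the keeper

ROBOT

A 6-joint arm with a two-finger parallel gripper is mounted at the origin on the work surface. World frame = base frame: x ahead of the robot, y to its left, z up, the work surface at z = 0. Lengths are in mm, angles in degrees, forces in N, time in s.
With the tool pointing down it reaches from about 350 to 850 mm from the base axis. Payload 8.1 kg.
Tool frame: the origin (TCP) lies on the centre line of the jaws, within the pads' length; the fingertips stand 8 mm ahead of it and the grasp point (between the pads) lies 11 mm behind it; x points along the fingers, z is the direction in which the jaws open and shut, and the axes are right-handed (so a half turn about x gives the same grasp; the last joint's range is limited). The gripper opens to 85 mm and grips with 20 to 120 N. Pads are 22 mm wide; open, the fingers measure 114 mm over their backs; the gripper's body (76 mm by 85 mm) begins 54 mm behind the grasp point. The pads swing forward as they close: fully open they stand 13 mm farther back than shut.
Start: joints at [61.054, 7.471, 85.268, -0, 87.261, -4.893], TCP at [244.526, 547.916, 239.292] pointing down, gripper open.
Joint ranges: [-169.43, 169.43], [-51.17, 129.36], [1.28, 143.12], [-76.62, 256.62], [0, 156.53], [-152.29, 152.29]. Speed limits (degrees/s): [136.94, 136.94, 159.86, 180, 180, 180].

INTERFACE

Orientations are given as [roll, pitch, yaw] about the fixed x, y, z axes, in that order (R = Rz(yaw) Ry(pitch) Rx(roll)).
In Python, from bench import r, vision, order gives the robot as it stands. The module is installed in compiled form; this text tells all that it offers.
- The arm moves only by the shell command python3 -m jog 'ROWS' [FORCE]. ROWS is JSON, a list of rows, each a list of 3 entries, a list of its own where there are three numbers: the shift along the world's x, y, z in m, then the turn, a rotation vector about the world's x, y, z in rad, then the opening, from -1 (shut) to 1 (fully open). A call has 1 to 5 rows; each row is the pose to reach, as a shift and turn from the pose commanded when the call began; what a row does not reach only later rows make up. A row lasts 1/12 s, in which the tool goes at most 41.7 mm and 7.16 degrees, less where a joint would pass 70% of its speed; a pose out of reach is approached as far as the arm can. A call with a gripper value outside its range is refused whole. The fingers move at their own pace and stop on an object; FORCE is the grip in N (left out, the last holds). Time passes only in rows, so rows that repeat a pose let the fingers close. It gives the time, the measured TCP pose, the force and the opening at its end, in the units of the state.
- r.sense(): the state, without advancing time (a new reading comes with each control period).
- vision.snapshot(name): name is "scene" or "top"; returns the picture (400x640x3 uint8, red, green, blue); there is no depth.
- vision.camera_model(name): a dict with "fov_y" (degrees; the focal length in pixels is half the picture's height over the tangent of half this angle, whatever the lens; pixels are square), "cx", "cy" (the principal point, pixels), "world_to_cam" (4x4, takes a point from world to camera coordinates). Camera axes: x right, y down, z forward; pixel columns grow to the right and rows downward; lengths in mm; the calibration is good to about 2 mm. A picture is of the moment at which its call begins. camera_model takes no time and is no camera call.
- order.hand_in(): hands the job in, once; it reports no verdict.
The state is a dict: "time": time; "joint_pos": joint angles; "qd": joint speeds; "joint_efforts": joint torques, N m; "tool_pos": TCP position; "tcp_rot": TCP orientation; "ft_force": force on the tool from outside, world axes, zero at the start; "wrist_torque": the same for the moment, N m; "finger_gap": finger opening in mm.
Only numpy, scipy, OpenCV 4.12 (cv2) and the standard library are available. Lean on these libraries where they do the work, as an engineer would, in place of code of your own. Each camera call takes 0.05 s, during which the arm holds its last target.

TASK

Get the steel canister ready for having its stuck lid unscrewed: bring it upright into the V of the stand on the counter and press it gently but firmly home for a second, so that it bears on both cheeks of the V, centred. Only then swing the keeper bar shut behind it, right up to its stop, and let go of everything. Do not ram or tip the canister, and leave the tin, the mug and the bowl alone.

Things in the scene. Friction and masses are not known exactly. Their poses are not given: they have to be found in the camera images.
- stand: Steel stand fixed to the counter. Origin: on the counter, where the canister's axis must end (touching both cheeks). +x points into the V (push direction), +y to the left cheek, z up. The right-angled V opens to -x, symmetric about x, apex at x +42 mm. No plate under the canister: it slides on the counter between two 10 mm high flanges (x -60 to +40, centred y +-80, 30 wide).
- left_cheek: Left flat face of the V: hard aluminium plate 58 mm long, 10 mm thick, from 2 to 40 mm above the counter, fixed to the stand; origin and axes are the stand's. A seated canister touches it 21 mm to +x and 21 mm to +y of the origin. The stand's parts behind it are at most 42 mm high.
- right_cheek: Right face of the V, mirror image of the left, touched at x +21, y -21 mm; origin and axes are the stand's. The cheeks are hard: feel the push and keep it low. 12 to 20 N along the V is a good firm push (much goes into friction, more if the tool also bears down); over 30 N on a cheek is ramming.
- canister: Squat upright plain steel canister, 60 mm diameter, 46 mm high, plus a black screw lid 56 mm in diameter, 16 mm high (62 mm in all), 0.2 to 0.45 kg, loose on the counter on the open side of the V. Origin: centre of its underside; z up its axis. Grip it across its diameter from above, or push it low (fingertips about 25 mm above the counter): pushed high, it jams.
- keeper (a joint): Angle of the keeper bar, rad: 0 = shut across the mouth of the V, against the stop post (14 mm square, 42 high, at stand x -24, y -70 mm); starts open at 1.8 to 2.2. Upright axis; stays where left; 1 to 2 N at the knob moves it. Shut, its inner face is 2 mm clear of a seated canister.
- keeper_hinge (a point): Point on the keeper's upright hinge axis, 32 mm above the counter; 37 mm to -x and 80 mm to +y of the stand's origin. The bar is 10 mm thick, lies 24 to 40 mm above the counter and is 145 mm long from the hinge axis.
- keeper_knob (a point): Middle of the keeper's upright black knob pin (14 mm diameter, from 39 to 85 mm above the counter, this point at 62 mm), 120 mm from the hinge axis along the bar. In the stand's axes it lies at hinge + 120 mm x (-sin a, -cos a), a being the joint value.
- tin: Bystander: squat pale food tin with a blank paper label, 82 mm in diameter, 85 mm high; origin at the centre of its underside. Leave it alone.
- mug: Bystander: blue ceramic mug, 80 mm in diameter, 90 mm high; origin at the centre of its underside. Leave it alone.
- bowl: Bystander: steel bowl, 130 mm in diameter, 55 mm high; origin at the centre of its underside. Leave it alone.

How it is judged (in metres and radians):
On the way, in this order (a step that is already met when the one before it is completed fails the run):
1. with the keeper still open, the canister stands home in the V and is held pressed on both cheeks at once (over 1.5 N on each) (horizontal distance between canister and stand below 0.002 m and angle between canister's own z axis and vertical below 0.04 rad and contact force between canister and left_cheek above 1.5 N and contact force between canister and right_cheek above 1.5 N and value of joint keeper above 0.8 rad), for 0.3 s.
2. the keeper is swung shut behind the canister (value of joint keeper below 0.05 rad), for 0.2 s.
At the end, for the whole second after the job is handed in: The canister stands upright (within 0.04 rad) and at rest on the counter, its axis within 2 mm of the centred place against both cheeks; the keeper is shut (within 0.05 rad of its stop); the fingers have let go of both (horizontal distance between canister and stand below 0.002 m and angle between canister's own z axis and vertical below 0.04 rad and value of joint keeper below 0.05 rad and linear speed of canister below 0.01 m/s and contact force between the fingers and canister below 0.1 N and contact force between the fingers and keeper below 0.1 N); the robot touches nothing.
It fails at once if the canister is rammed: more than 30 N on a cheek (contact force between canister and left_cheek above 30 N or contact force between canister and right_cheek above 30 N).
It fails at once if the keeper is forced against the canister with more than 20 N (contact force between keeper and canister above 20 N).
It fails at once if the canister is tipped by more than 0.3 rad (angle between canister's own z axis and vertical above 0.3 rad).
It fails at once if the tin, the mug or the bowl is moved by more than 15 mm (distance of any of tin, mug, bowl from where it was at the start of the episode above 0.015 m).
It also fails if it takes over 72 s, if anything falls off the work surface, if the arm or the gripper's body presses on something with over 40 N, if the wrist force passes 120 N, or if a joint passes its speed limit or range.

## Working session

There is one attempt and no reset: what is moved stays moved. The work goes in short steps, Python scripts to look and compute and a shell command to move; the robot and the scene stay as the last step left them, time stands still between calls to the robot, and variables do not carry over. Pictures are saved under pics/ and viewed, and the job is handed in when it is done.

```bash
mkdir -p pics; python3 - <<'E'
from bench import r,vision
import cv2
s=r.sense()
for k,v in s.items(): print(k,v)
for n in("scene","top"):
    im=vision.snapshot(n); cv2.imwrite(f"pics/{n}0.png",im[:,:,::-1])
    print(n,vision.camera_model(n))
E
```

```text
time 0.0
joint_pos [ 6.10527963e+01  7.51602173e+00  8.53286650e+01  1.46397829e-03
  8.72620108e+01 -4.89204730e+00]
qd [0.04544177 0.02338298 0.07519129 0.06329742 0.01402485 0.08727735]
joint_efforts [ 1.17314544e-04 -5.69402683e+01 -5.00551951e+01 -3.16190408e-04
  1.52467604e-02 -1.87317340e-05]
tool_pos [244.27232804 547.44138167 238.24078575]
tcp_rot [ 174.32282474   89.89329244 -119.73240292]
ft_force [ 0.72735144  0.65474773 -0.35731461]
wrist_torque [ 0.02416752  0.0450369  -0.01769838]
finger_gap 85.36023840382346
scene {'fov_y': 55.71400933519856, 'cx': 308.5982076307388, 'cy': 202.4140989467194, 'world_to_cam': array([[ 6.17603633e-01,  7.86425293e-01, -1.00504185e-02,
        -3.77839453e+02],
       [ 4.34509702e-01, -3.51829524e-01, -8.29106329e-01,
        -1.84255253e+02],
       [-6.55566222e-01,  5.07692077e-01, -5.59000612e-01,
         1.35338574e+03],
       [ 0.00000000e+00,  0.00000000e+00,  0.00000000e+00,
         1.00000000e+00]])}
top {'fov_y': 44.026355597118226, 'cx': 327.1317843541766, 'cy': 204.50733024521543, 'world_to_cam': array([[-1.65406591e-02, -9.99835259e-01,  7.47404440e-03,
         2.45808439e+01],
       [-9.90503610e-01,  1.53649691e-02, -1.36625457e-01,
         5.55259602e+02],
       [ 1.36488110e-01, -9.66294306e-03, -9.90594581e-01,
         1.30136273e+03],
       [ 0.00000000e+00,  0.00000000e+00,  0.00000000e+00,
         1.00000000e+00]])}
```

View pics/scene0.png

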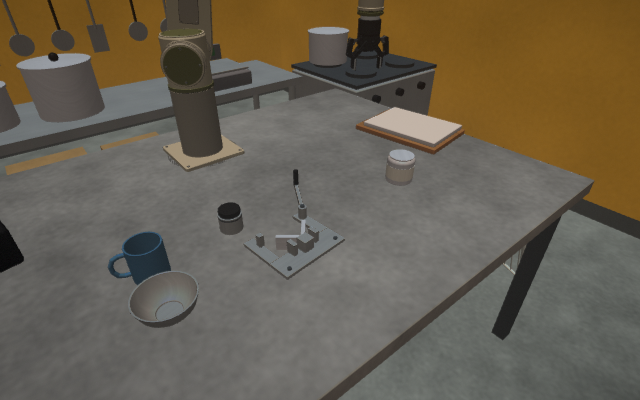

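View pics/top0.png

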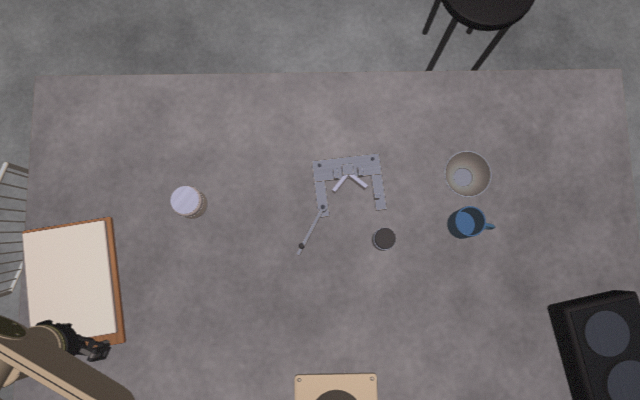

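The top view shows the canister near (384,239), the V near (349,180), the hinge near (323,208) and the knob near (301,246). I'll enlarge these areas.

```bash
python3 - <<'E'
import cv2
im=cv2.imread("pics/top0.png")[140:265,285:410]
cv2.imwrite("pics/t_crop.png",cv2.resize(im,None,fx=4.8,fy=4.8,interpolation=cv2.INTER_CUBIC))
im=cv2.imread("pics/scene0.png")[160:285,205:355]
cv2.imwrite("pics/s_crop.png",cv2.resize(im,None,fx=4.8,fy=4.8,interpolation=cv2.INTER_CUBIC))
E
```

```text
(no output)
```

View pics/t_crop.png

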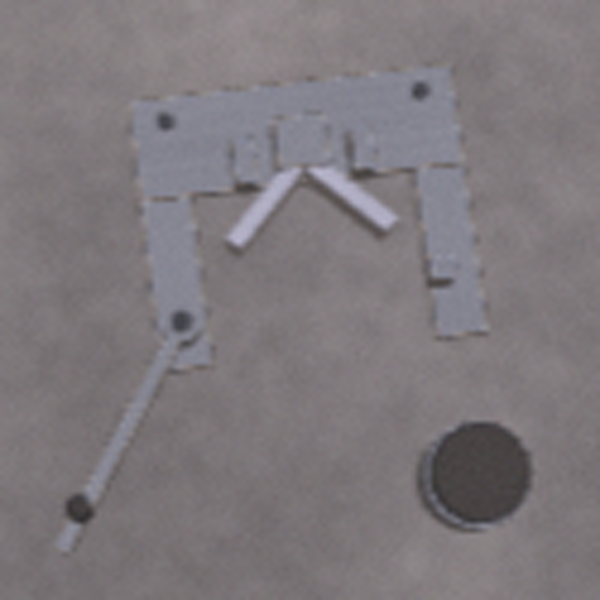

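View pics/s_crop.png

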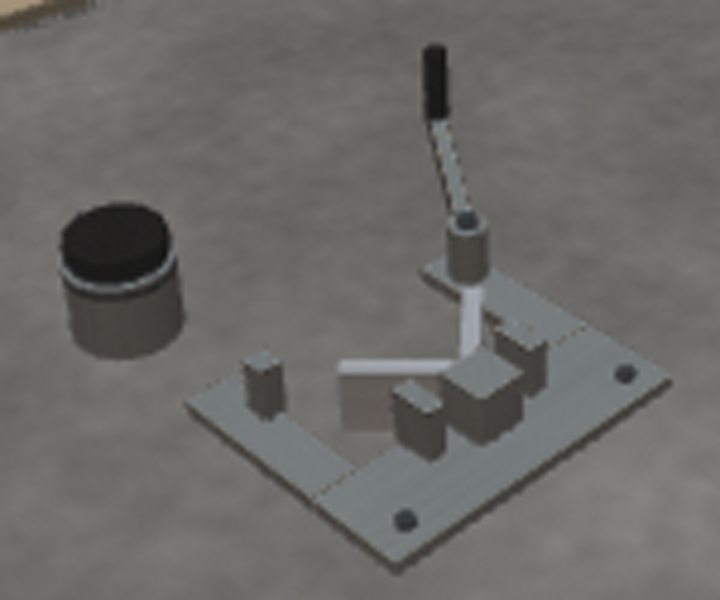

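```bash
cat > h.py <<'E'
import numpy as np
from bench import r,vision
H={"top":400,"scene":400}
def cam(n):
    c=vision.camera_model(n); f=200/np.tan(np.radians(c["fov_y"]/2)); return f,c["cx"],c["cy"],np.array(c["world_to_cam"])
C={n:cam(n) for n in("top","scene")}
def proj(n,p):
    f,cx,cy,T=C[n]; q=T[:3,:3]@np.asarray(p,float)+T[:3,3]; return np.array([cx+f*q[0]/q[2],cy+f*q[1]/q[2]])
def back(n,uv,z):
    f,cx,cy,T=C[n]; R=T[:3,:3];o=-R.T@T[:3,3]; d=R.T@np.array([(uv[0]-cx)/f,(uv[1]-cy)/f,1]); return o+d*(z-o[2])/d[2]
def crop(u,v,x0,y0,s): return np.array([x0+(u+.5)/s-.5,y0+(v+.5)/s-.5])
E
python3 - <<'E'
from h import *
from scipy.optimize import least_squares
t=lambda u,v:crop(u,v,285,140,4.8)
s=lambda u,v:crop(u,v,205,160,4.8)
L=[("top",t(172,370),(-60,95,10)),("top",t(213,361),(-60,65,10)),("top",t(438,336),(-60,-65,10)),("top",t(488,330),(-60,-95,10)),("top",t(150,197),(40,95,10)),("top",t(462,165),(40,-95,10)),
("top",t(182,321),(-37,80,45)),
("scene",s(187,403),(-60,-95,10)),("scene",s(315,503),(40,-95,10)),("scene",s(264,357),(-24,-70,42)),("scene",s(467,219),(-37,80,45))]
def w(p,q): c,S=np.cos(p[2]),np.sin(p[2]); return np.array([p[0]+c*q[0]-S*q[1],p[1]+S*q[0]+c*q[1],q[2]])
for n,uv,q in L: print(n,q,back(n,uv,q[2]).round(1))
f=lambda p:np.concatenate([proj(n,w(p,q))-uv for n,uv,q in L])
for sel in (None,"top","scene"):
    g=lambda p:np.concatenate([proj(n,w(p,q))-uv for n,uv,q in L if sel in(None,n)])
    so=least_squares(g,[580,-20,0.],loss="soft_l1"); print(sel,so.x[:2],np.degrees(so.x[2]))
    if sel is None: P=so.x; print(g(P).reshape(-1,2).round(1))
c1=back("top",t(481,472),62); c2=back("scene",s(117,239),62);print("can",c1,c2)
print("can bottom scene", back("scene",s(127,325),0))
for k in(c1,c2):
    d=k[:2]-P[:2];c,S=np.cos(P[2]),np.sin(P[2]);print("rel",c*d[0]+S*d[1],-S*d[0]+c*d[1])
h=w(P,(-37,80,0));k1=back("top",t(79,506),85);k2=back("scene",s(434,50),85);print(h,k1,k2)
for k in(k1,k2):
    d=k[:2]-h[:2];e=(c*d[0]+S*d[1],-S*d[0]+c*d[1]);print(np.hypot(*e),np.arctan2(-e[0],-e[1]))
for n,uv,z in(("top",(186,200),85),("top",(468,174),55),("top",(466,222),90)):print(back(n,uv,z))
E
```

```text
top (-60, 95, 10) [525.9  34.4  10. ]
top (-60, 65, 10) [530.7  10.8  10. ]
top (-60, -65, 10) [ 543.1 -119.    10. ]
top (-60, -95, 10) [ 546.2 -147.9   10. ]
top (40, 95, 10) [626.9  45.7  10. ]
top (40, -95, 10) [ 643.1 -135.9   10. ]
top (-37, 80, 45) [549.5  28.2  45. ]
scene (-60, -95, 10) [ 549.6 -150.2   10. ]
scene (40, -95, 10) [ 650.4 -139.9   10. ]
scene (-24, -70, 42) [ 578.2 -119.6   42. ]
scene (-37, 80, 45) [549.1  27.7  45. ]
None [596.11199865 -48.19194879] 6.254328732599022
[[-1.9 -0.1]
 [ 0.3  0.5]
 [ 0.1 -0.1]
 [ 0.5 -0.2]
 [-1.8  0.5]
 [ 0.8 -1.1]
 [ 0.3 -0.4]
 [-0.2 -0.7]
 [-0.4 -1.3]
 [ 0.1  0.5]
 [ 0.2  0.3]]
top [595.69396739 -48.47352077] 5.785239108485538
scene [596.84587989 -48.63574835] 6.869718307998122
can [ 460.96434162 -134.66775408   62.        ] [ 469.63425124 -139.1184745    62.        ]
can bottom scene [ 461.31802387 -137.46647789    0.        ]
rel -143.76411821295181 -71.23785801456935
rel -135.63068120867 -76.60660533030625
[550.61686047  27.30104692   0.        ] [444.59324302  85.17306733  85.        ] [445.69155462  83.34497607  85.        ]
120.78981001643854 2.179599346449977
118.9547888999878 2.170533620557557
[566.69160037 384.1619142   85.        ]
[ 630.52825974 -366.07390083   55.        ]
[ 497.0277594 -343.2875295   90.       ]
```

```bash
python3 - <<'E'
from h import *
import cv2
from scipy.spatial.transform import Rotation as Ro
s=r.sense();R=Ro.from_euler("xyz",s["tcp_rot"],degrees=True).as_matrix();print(R.round(3))
im=cv2.imread("pics/top0.png")[220:260,364:404]
a=cv2.resize(im,None,fx=10,fy=10,interpolation=cv2.INTER_CUBIC)
im=cv2.imread("pics/scene0.png")[198:238,210:250]
b=cv2.resize(im,None,fx=10,fy=10,interpolation=cv2.INTER_CUBIC)
# overlay predicted outlines
for cx,cy,col in((461,-136.5,(0,255,0)),(465,-137,(0,0,255))):
  for n,m,o in(("top",a,(364,220)),("scene",b,(210,198))):
    for z,rad in((62,28),(0,30)):
      p=[((proj(n,(cx+rad*np.cos(q),cy+rad*np.sin(q),z))-o+.5)*10).astype(int) for q in np.linspace(0,6.3,60)]
      cv2.polylines(m,[np.array(p,np.int32)],False,col,1)
cv2.imwrite("pics/can.png",np.hstack([a,b]))
E
```

```text
[[-0.001 -0.913  0.408]
 [-0.001  0.408  0.913]
 [-1.     0.    -0.002]]
```

View pics/can.png

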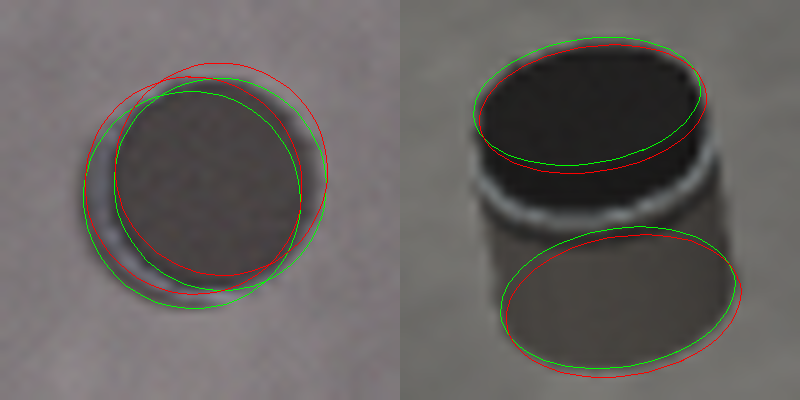

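```bash
python3 -m jog '[[[0.218,-0.684,0],[0,0,-2.61],1],[[0.218,-0.684,0],[0,0,-2.61],1],[[0.218,-0.684,0],[0,0,-2.61],1],[[0.218,-0.684,0],[0,0,-2.61],1],[[0.218,-0.684,0],[0,0,-2.61],1]]'
```

```text
time: 0.52
tool_pos: [307.6, 347.5, 238.6]
tcp_rot: [-160.2, 89.9, -130.4]
ft_force: [1.0, 0.3, 0.0]
finger_gap: 85.5
```

```bash
cat > st.py <<'E'
from h import *
from scipy.spatial.transform import Rotation as Ro
s=r.sense();R=Ro.from_euler("xyz",s["tcp_rot"],degrees=True).as_matrix()
P=np.array([596.3,-48.5]);y=np.radians(6.25)
d=s["tool_pos"][:2]-P;c,S=np.cos(y),np.sin(y)
print("t",s["time"],"tcp",np.round(s["tool_pos"],1),"rel",round(c*d[0]+S*d[1],1),round(-S*d[0]+c*d[1],1),"jawyaw",round(np.degrees(np.arctan2(R[1,2],R[0,2])),1),"tilt",R[:,0].round(3),"q",np.round(s["joint_pos"],1),"F",np.round(s["ft_force"],1),"gap",round(s["finger_gap"],1))
E
python3 -m jog '[[[0.155,-0.484,0],[0,0,-1.986],1],[[0.155,-0.484,0],[0,0,-1.986],1],[[0.155,-0.484,0],[0,0,-1.986],1],[[0.155,-0.484,0],[0,0,-1.986],1],[[0.155,-0.484,0],[0,0,-1.986],1]]'; python3 st.py
```

```text
time: 0.93
tool_pos: [371.2, 149.1, 239.1]
tcp_rot: [30.9, 90.0, 24.9]
ft_force: [0.5, -0.0, -0.4]
finger_gap: 85.5
t 0.9333 tcp [371.2 149.1 239.1] rel -202.3 221.0 jawyaw -6.0 tilt [ 0.  0. -1.] q [ 14.5 -25.2 114.7   0.   90.6  20.5] F [ 0.5 -0.  -0.4] gap 85.5
```

```bash
python3 -m jog '[[[0.0915,-0.285,0],[0,0,-1.362],1],[[0.0915,-0.285,0],[0,0,-1.362],1],[[0.0915,-0.285,0],[0,0,-1.362],1],[[0.0915,-0.285,0],[0,0,-1.362],1],[[0.0915,-0.285,0],[0,0,-1.362],1]]'; python3 st.py;
```

```text
time: 1.35
tool_pos: [434.9, -49.5, 239.1]
tcp_rot: [75.0, 90.0, 33.2]
ft_force: [0.3, -0.1, 0.4]
finger_gap: 85.6
t 1.35 tcp [434.9 -49.5 239.1] rel -160.5 16.6 jawyaw -41.9 tilt [ 0.  0. -1.] q [-13.2 -18.6 109.6   0.   88.9  28.6] F [ 0.3 -0.1  0.4] gap 85.6
```

```bash
python3 -m jog '[[[0.028,-0.087,0],[0,0,-0.737],1],[[0.028,-0.087,0],[0,0,-0.737],1],[[0.028,-0.087,0],[0,0,-0.737],1],[[0.028,-0.087,0],[0,0,-0.737],1],[[0.028,-0.087,0],[0,0,-0.737],1]]'>/dev/null; python3 -m jog '[[[0,0,-0.04],[0,0,-0.11],1],[[0,0,-0.08],[0,0,-0.11],1],[[0,0,-0.11],[0,0,-0.11],1],[[0,0,-0.11],[0,0,-0.11],1]]' >/dev/null; python3 st.py; python3 - <<'E'
from bench import vision
import cv2
a=vision.snapshot("scene")[120:290,150:330,::-1];b=vision.snapshot("top")[130:300,290:450,::-1]
cv2.imwrite("pics/a1.png",cv2.hconcat([cv2.resize(x,(400,400),interpolation=cv2.INTER_CUBIC) for x in(a,b)]))
E
```

```text
t 2.1 tcp [ 458.1 -132.4  121.8] rel -146.6 -68.3 jawyaw -83.6 tilt [-0.011  0.005 -1.   ] q [-22.3  -6.  111.4   0.   75.3  61.3] F [-1.   0.3 -1.6] gap 85.2
```

View pics/a1.png

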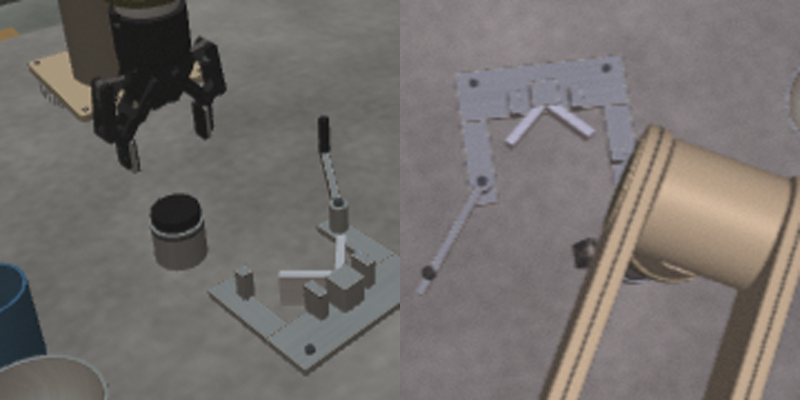

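The scene crop shows the open jaws straddling the canister's place. Both rows of tips sit above it, around (130,160) and (205,130).

```bash
python3 -m jog '[[[0,0,0],[0,0,0],1],[[0,0,0],[0,0,0],1]]' >/dev/null; python3 st.py
```

```text
t 2.3667 tcp [ 464.9 -135.1  132.3] rel -140.1 -71.8 jawyaw -83.6 tilt [ 0.004 -0.002 -1.   ] q [-22.3  -6.5 110.7  -0.   75.5  61.3] F [0.2 0.5 1.5] gap 85.3
```

```bash
python3 -m jog '[[[0,-0.002,-0.02],[0,0,0],1],[[0,-0.002,-0.04],[0,0,0],1],[[0,-0.002,-0.06],[0,0,0],1],[[0,-0.002,-0.07],[0,0,0],1],[[0,-0.002,-0.07],[0,0,0],1]]' >/dev/null; python3 st.py; python3 - <<'E'
from bench import vision
import cv2
a=vision.snapshot("scene")[120:290,150:330,::-1]
cv2.imwrite("pics/a2.png",cv2.resize(a,(700,600),interpolation=cv2.INTER_CUBIC))
E
```

```text
t 2.7833 tcp [ 462.4 -136.1   58.4] rel -142.7 -72.5 jawyaw -83.6 tilt [-0.002  0.001 -1.   ] q [-22.5  -0.9 113.8   0.   67.2  61.1] F [-0.1  1.2 -0.6] gap 85.4
```

View pics/a2.png

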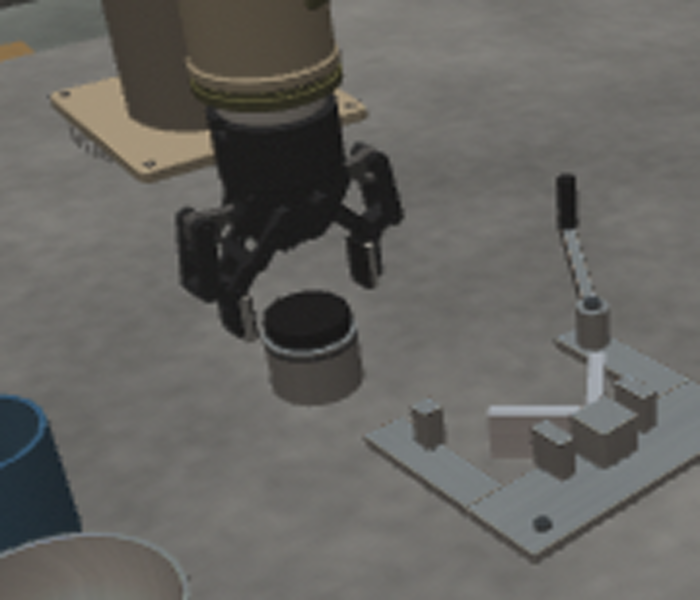

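```bash
python3 - <<'E'
from h import *
g=lambda u,v:(150+(u+.5)*180/700-.5,120+(v+.5)*170/600-.5)
for z in(63,55):
  for p in((240,325),(365,270),(252,338),(372,285),(250,335),(308,316)):print(z,p,back("scene",g(*p),z).round(0))
import cv2
from h import vision
im=np.ascontiguousarray(vision.snapshot("scene")[190:240,195:255,::-1]);cv2.imwrite("pics/a3.png",cv2.resize(im,(720,600),interpolation=cv2.INTER_CUBIC))
E
```

```text
63 (240, 325) [ 453. -178.   63.]
63 (365, 270) [441. -81.  63.]
63 (252, 338) [ 471. -179.   63.]
63 (372, 285) [461. -88.  63.]
63 (250, 335) [ 467. -179.   63.]
63 (308, 316) [ 470. -140.   63.]
55 (240, 325) [ 441. -174.   55.]
55 (365, 270) [430. -76.  55.]
55 (252, 338) [ 461. -175.   55.]
55 (372, 285) [450. -82.  55.]
55 (250, 335) [ 457. -175.   55.]
55 (308, 316) [ 459. -135.   55.]
```

View pics/a3.png

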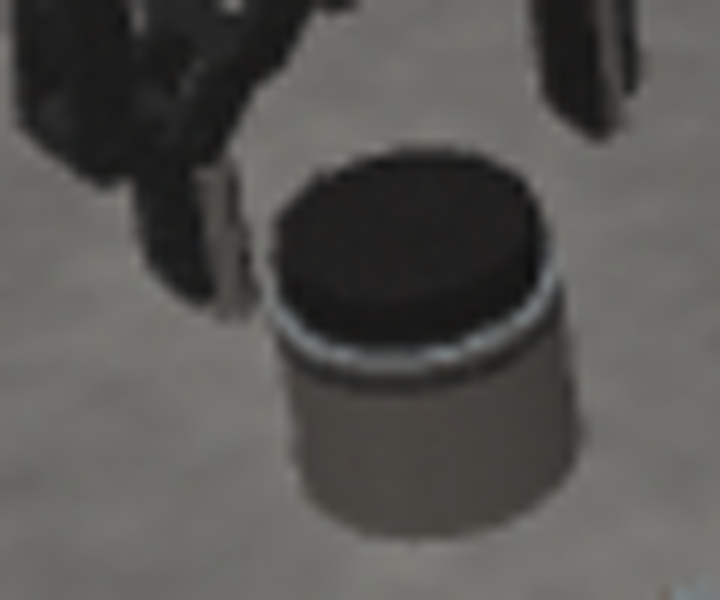

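The close-up shows the near finger clear of the lid on the left and the far finger clear on the right, so I'm going down.

```bash
python3 -m jog '[[[0.002,-0.002,-0.008],[0,0,0],1],[[0.002,-0.002,-0.016],[0,0,0],1],[[0.002,-0.002,-0.024],[0,0,0],1],[[0.002,-0.002,-0.028],[0,0,0],1],[[0.002,-0.002,-0.028],[0,0,0],1]]' >/dev/null; python3 st.py;python3 -m jog '[[[0,0,0],[0,0,0],0.3],[[0,0,0],[0,0,0],0.3],[[0,0,0],[0,0,0],0.2],[[0,0,0],[0,0,0],0.2],[[0,0,0],[0,0,0],0.2]]' 20; python3 st.py
```

```text
t 3.3 tcp [ 463.9 -137.9   29.8] rel -141.3 -74.4 jawyaw -83.6 tilt [-0.002  0.001 -1.   ] q [-22.6   2.1 114.2   0.   63.9  61. ] F [-0.3 -0.5 -0.8] gap 85.3
time: 3.72
tool_pos: [465.2, -138.1, 31.7]
tcp_rot: [118.5, 90.0, 34.9]
ft_force: [-0.7, 4.4, 2.9]
finger_gap: 59.4
t 3.7167 tcp [ 465.2 -138.1   31.7] rel -140.0 -74.8 jawyaw -83.6 tilt [ 0.  0. -1.] q [-22.6   1.9 114.1   0.   63.9  61. ] F [-0.7  4.4  2.9] gap 59.4
```

```bash
python3 -m jog '[[[0,0,0.005],[0,0,0],0.2],[[0,0,0.01],[0,0,0],0.2],[[0,0,0.018],[0,0,0],0.2],[[0,0,0.018],[0,0,0],0.2],[[0,0,0.018],[0,0,0],0.2]]' 25; python3 st.py; python3 -m jog '[[[0.009,0.017,0],[0,0,0],0.2],[[0.018,0.034,0],[0,0,0],0.2],[[0.033,0.052,0],[0,0,0],0.2],[[0.051,0.068,0],[0,0,0],0.2],[[0.067,0.078,0],[0,0,0],0.2]]'>/dev/null; python3 -m jog '[[[0.01,0.005,0],[0,0,0],0.2],[[0.018,0.007,0],[0,0,0],0.2],[[0.022,0.007,0],[0,0,0],0.2],[[0.022,0.007,0],[0,0,0],0.2],[[0.022,0.007,0],[0,0,0],0.2]]'; python3 st.py
python3 - <<'E'
from bench import vision
import cv2
a=vision.snapshot("scene")[140:290,180:360,::-1]
cv2.imwrite("pics/a4.png",cv2.resize(a,(720,600),interpolation=cv2.INTER_CUBIC))
E
```

```text
time: 4.13
tool_pos: [465.6, -138.7, 50.1]
tcp_rot: [57.4, 89.9, -26.2]
ft_force: [-0.3, 0.4, -3.5]
finger_gap: 58.7
t 4.1333 tcp [ 465.6 -138.7   50.1] rel -139.7 -75.5 jawyaw -83.6 tilt [ 0.002 -0.001 -1.   ] q [-22.6   0.2 113.7  -0.   66.   61. ] F [-0.3  0.4 -3.5] gap 58.7
time: 4.97
tool_pos: [553.5, -53.8, 48.9]
tcp_rot: [-92.2, 89.9, -175.8]
ft_force: [-0.2, -0.9, -4.3]
finger_gap: 59.0
t 4.9667 tcp [553.5 -53.8  48.9] rel -43.2 -0.6 jawyaw -83.6 tilt [-0.001 -0.    -1.   ] q [-10.8  10.9 102.3  -0.   66.8  72.8] F [-0.2 -0.9 -4.3] gap 59.0
```

View pics/a4.png

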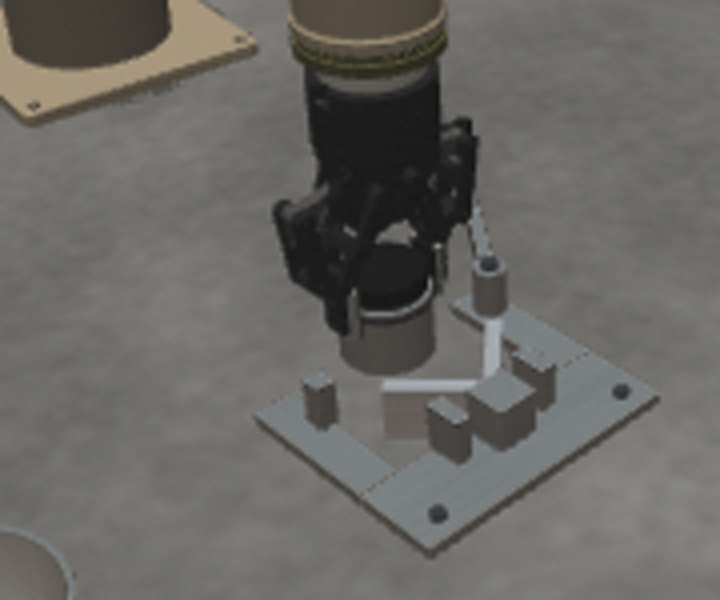

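```bash
python3 -m jog '[[[0,0,-0.005],[0,0,0],0.2],[[0,0,-0.01],[0,0,0],0.2],[[0,0,-0.015],[0,0,0],0.2],[[0,0,-0.0175],[0,0,0],0.2],[[0,0,-0.0175],[0,0,0],0.2]]'; python3 st.py; python3 -m jog '[[[0,0,0],[0,0,0],0.2],[[0,0,0],[0,0,0],0.8],[[0,0,0],[0,0,0],0.8],[[0,0,0],[0,0,0],0.8],[[0,0,0],[0,0,0],0.8]]'; python3 st.py
```

```text
time: 5.43
tool_pos: [553.3, -53.5, 31.8]
tcp_rot: [-97.8, 89.9, 178.6]
ft_force: [-5.6, -0.1, 5.0]
finger_gap: 58.9
t 5.4333 tcp [553.3 -53.5  31.8] rel -43.3 -0.3 jawyaw -83.6 tilt [-0.002  0.    -1.   ] q [-10.8  12.3 102.7  -0.   65.1  72.8] F [-5.6 -0.1  5. ] gap 58.9
time: 5.85
tool_pos: [554.3, -53.4, 31.9]
tcp_rot: [76.2, 90.0, -7.4]
ft_force: [-0.5, 0.3, 0.2]
finger_gap: 77.1
t 5.85 tcp [554.3 -53.4  31.9] rel -42.3 -0.3 jawyaw -83.6 tilt [ 0.001 -0.    -1.   ] q [-10.8  12.3 102.7   0.   64.9  72.8] F [-0.5  0.3  0.2] gap 77.1
```

```bash
python3 -m jog '[[[0,0,0.02],[0,0,0],0.8],[[0,0,0.04],[0,0,0],0.8],[[0,0,0.065],[0,0,0],0.6],[[-0.020,-0.002,0.065],[0,0,0],0.2],[[-0.050,-0.0055,0.065],[0,0,0],-0.3]]' >/dev/null; python3 -m jog '[[[-0.025,-0.0027,0],[0,0,0],-0.3],[[-0.025,-0.0027,0],[0,0,0],-0.3],[[-0.025,-0.0027,0],[0,0,0],-0.3],[[-0.025,-0.0027,0],[0,0,0],-0.3]]' >/dev/null; python3 st.py
python3 - <<'E'
from bench import vision
import cv2
a=vision.snapshot("scene")[120:270,180:360,::-1]
b=vision.snapshot("top")[130:300,280:420,::-1]
cv2.imwrite("pics/a5.png",cv2.hconcat([cv2.resize(a,(400,333),interpolation=cv2.INTER_CUBIC),cv2.resize(b,(274,333),interpolation=cv2.INTER_CUBIC)]))
E
```

```text
t 6.6 tcp [479.8 -61.7  97.4] rel -117.2 -0.4 jawyaw -83.6 tilt [ 0.002 -0.    -1.   ] q [-13.4  -4.  112.3   0.   71.6  70.2] F [ 0.4  0.2 -0. ] gap 30.1
```

View pics/a5.png

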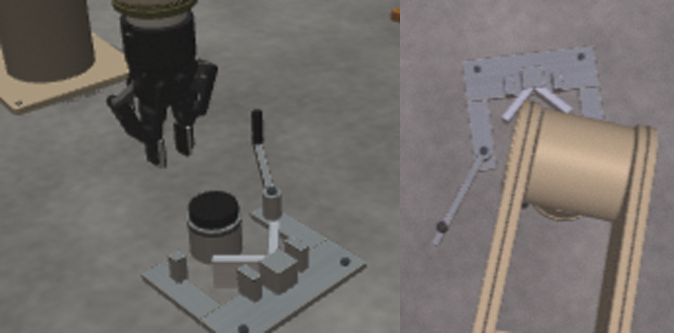

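The canister stands upright in the mouth, with its lid near (213,208) in the scene crop, and the fingers are behind it. Next I go down.

```bash
python3 -m jog '[[[0,0,-0.02],[0,0,0],-0.3],[[0,0,-0.04],[0,0,0],-0.3],[[0,0,-0.058],[0,0,0],-0.3],[[0,0,-0.069],[0,0,0],-0.3],[[0,0,-0.069],[0,0,0],-0.3]]' >/dev/null; python3 -m jog '[[[0.007,0.0008,0],[0,0,0],-0.3],[[0.015,0.0016,0],[0,0,0],-0.3],[[0.022,0.0024,0],[0,0,0],-0.3],[[0.027,0.003,0],[0,0,0],-0.3],[[0.027,0.003,0],[0,0,0],-0.3]]' >/dev/null; python3 st.py
```

```text
t 7.5333 tcp [508.3 -58.6  29.1] rel -88.6 -0.5 jawyaw -83.6 tilt [ 0.003 -0.    -1.   ] q [-12.3   6.  110.2   0.   63.7  71.2] F [-0.2 -0.2  0.3] gap 29.9
```

```bash
python3 -m jog '[[[0.003,0.0003,0],[0,0,0],-0.3],[[0.006,0.0007,0],[0,0,0],-0.3],[[0.009,0.001,0],[0,0,0],-0.3],[[0.012,0.0013,0],[0,0,0],-0.3],[[0.015,0.0016,0],[0,0,0],-0.3]]'|grep force; python3 st.py;  python3 -m jog '[[[0.003,0.0003,0],[0,0,0],-0.3],[[0.006,0.0007,0],[0,0,0],-0.3],[[0.009,0.001,0],[0,0,0],-0.3],[[0.012,0.0013,0],[0,0,0],-0.3],[[0.015,0.0016,0],[0,0,0],-0.3]]' |grep force; python3 st.py
```

```text
ft_force: [-6.3, -0.5, 5.9]
t 7.95 tcp [520.1 -57.   27.7] rel -76.7 -0.1 jawyaw -83.6 tilt [-0.002 -0.    -1.   ] q [-11.8   8.1 108.   -0.   64.   71.8] F [-6.3 -0.5  5.9] gap 29.8
ft_force: [-6.3, -0.5, 4.9]
t 8.3667 tcp [535.1 -55.4  27.6] rel -61.6 -0.2 jawyaw -83.6 tilt [-0.002  0.    -1.   ] q [-11.4  10.2 105.7  -0.   64.3  72.3] F [-6.3 -0.5  4.9] gap 29.7
```

```bash
python3 -m jog '[[[0,0,0],[0,0,0],-0.3],[[0,0,0],[0,0,0],-0.3],[[0,0,0],[0,0,0],-0.3]]' >/dev/null; python3 st.py;  python3 -m jog '[[[-0.003,-0.0003,0],[0,0,0],-0.3],[[-0.006,-0.0007,0],[0,0,0],-0.3],[[-0.006,-0.0007,-0.003],[0,0,0],-0.3],[[-0.006,-0.0007,-0.007],[0,0,0],-0.3],[[-0.006,-0.0007,-0.007],[0,0,0],-0.3]]' |grep force; python3 st.py
python3 - <<'E'
from bench import vision
import cv2
a=vision.snapshot("scene")[170:270,210:330,::-1]
cv2.imwrite("pics/a6.png",cv2.resize(a,(720,600),interpolation=cv2.INTER_CUBIC))
E
```

```text
t 8.6167 tcp [535.7 -55.4  27.7] rel -60.9 -0.2 jawyaw -83.6 tilt [-0.  0. -1.] q [-11.4  10.2 105.7  -0.   64.2  72.2] F [-2.4 -0.5  1.6] gap 29.9
ft_force: [0.0, 0.6, 0.3]
t 9.0333 tcp [529.4 -55.9  19.8] rel -67.3 -0.1 jawyaw -83.6 tilt [-0.001  0.    -1.   ] q [-11.6  10.  106.8   0.   63.2  72. ] F [0.  0.6 0.3] gap 29.6
```

View pics/a6.png

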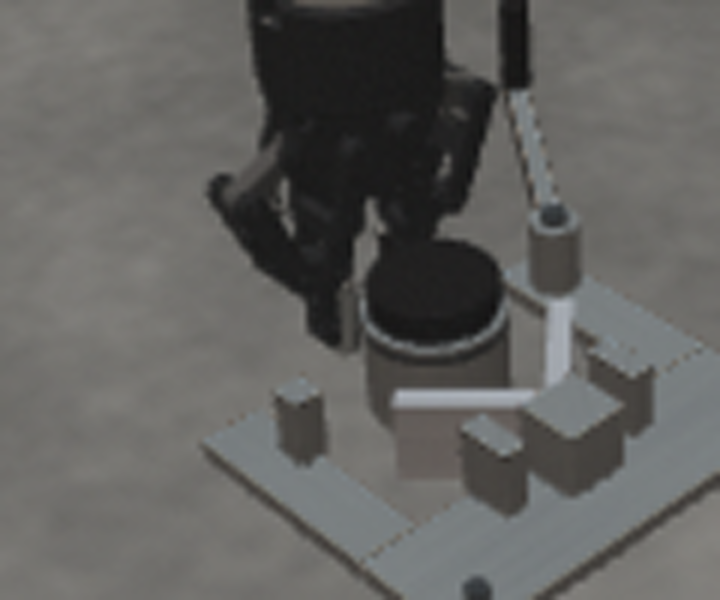

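The canister is upright with its lid near (433,290). The fingers are behind it and slightly withdrawn. I'm pushing on, lower this time.

```bash
python3 -m jog '[[[0.003,0.0003,0],[0,0,0],-0.3],[[0.006,0.0007,0],[0,0,0],-0.3],[[0.008,0.0009,0],[0,0,0],-0.3],[[0.010,0.0011,0],[0,0,0],-0.3],[[0.012,0.0013,0],[0,0,0],-0.3]]'|grep force; python3 st.py;  python3 -m jog '[[[0.002,0.0002,0],[0,0,0],-0.3],[[0.004,0.0004,0],[0,0,0],-0.3],[[0.006,0.0006,0],[0,0,0],-0.3],[[0.008,0.0008,0],[0,0,0],-0.3],[[0.01,0.0010,0],[0,0,0],-0.3]]' |grep force; python3 st.py
```

```text
ft_force: [-4.6, -0.3, 1.4]
t 9.5 tcp [541.7 -54.7  20.7] rel -54.9 -0.3 jawyaw -83.6 tilt [-0.001  0.    -1.   ] q [-11.2  11.7 104.8  -0.   63.6  72.4] F [-4.6 -0.3  1.4] gap 30.1
ft_force: [-1.6, 0.0, 1.2]
t 9.9167 tcp [552.2 -53.7  20.7] rel -44.4 -0.4 jawyaw -83.6 tilt [-0.  0. -1.] q [-10.9  13.1 103.2   0.   63.7  72.7] F [-1.6  0.   1.2] gap 30.0
```

```bash
python3 -m jog '[[[0.001,0.0001,0],[0,0,0],-0.3],[[0.002,0.0002,0],[0,0,0],-0.3],[[0.003,0.0003,0],[0,0,0],-0.3],[[0.004,0.0004,0],[0,0,0],-0.3]]'|grep force; python3 st.py;  python3 -m jog '[[[0.0007,0.0001,0],[0,0,0],-0.3],[[0.0014,0.0002,0],[0,0,0],-0.3],[[0.002,0.0002,0],[0,0,0],-0.3]]' |grep force; python3 st.py
```

```text
ft_force: [-2.9, -0.7, 0.4]
t 10.25 tcp [556.1 -53.3  20.8] rel -40.5 -0.4 jawyaw -83.6 tilt [-0.  0. -1.] q [-10.7  13.6 102.6   0.   63.8  72.9] F [-2.9 -0.7  0.4] gap 29.8
ft_force: [-2.8, -0.6, 0.1]
t 10.5 tcp [558.1 -53.1  20.8] rel -38.5 -0.4 jawyaw -83.6 tilt [-0. -0. -1.] q [-10.7  13.9 102.2  -0.   63.9  72.9] F [-2.8 -0.6  0.1] gap 29.5
```

```bash
python3 -m jog '[[[0.0005,0.0001,0],[0,0,0],-0.3],[[0.001,0.0001,0],[0,0,0],-0.3],[[0.001,0.0001,0],[0,0,0],-0.3]]'|grep force; python3 st.py;  python3 -m jog '[[[0.0005,0.0001,0],[0,0,0],-0.3],[[0.001,0.0001,0],[0,0,0],-0.3],[[0.001,0.0001,0],[0,0,0],-0.3]]' |grep force; python3 st.py
python3 - <<'E'
from bench import vision
import cv2
a=vision.snapshot("scene")[170:270,210:330,::-1]
cv2.imwrite("pics/a7.png",cv2.resize(a,(720,600),interpolation=cv2.INTER_CUBIC))
E
```

```text
ft_force: [-6.1, -0.4, 2.4]
t 10.75 tcp [558.4 -53.   20.7] rel -38.2 -0.4 jawyaw -83.6 tilt [-0.002  0.    -1.   ] q [-10.7  14.  102.1  -0.   64.   72.9] F [-6.1 -0.4  2.4] gap 29.8
ft_force: [-10.1, -0.9, 7.1]
t 11.0 tcp [558.5 -53.   20.6] rel -38.0 -0.4 jawyaw -83.6 tilt [-0.003  0.    -1.   ] q [-10.6  14.1 102.   -0.   64.1  73. ] F [-10.1  -0.9   7.1] gap 30.0
```

View pics/a7.png

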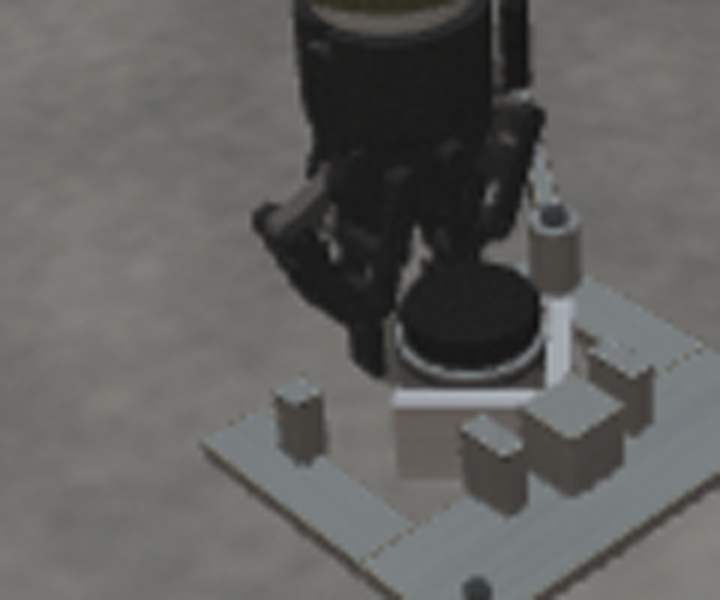

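```bash
python3 -m jog '[[[0.0005,0.0001,0.0004],[0,0,0],-0.3],[[0.001,0.0001,0.0008],[0,0,0],-0.3],[[0.001,0.0001,0.0008],[0,0,0],-0.3]]'|grep force; python3 st.py
```

```text
ft_force: [-11.6, -0.9, 4.5]
t 11.3 tcp [558.7 -52.7  20.7] rel -37.9 -0.1 jawyaw -83.6 tilt [-0.005  0.    -1.   ] q [-10.6  14.2 101.9  -0.   64.2  73. ] F [-11.6  -0.9   4.5] gap 29.9
```

```bash
python3 -m jog '[[[0.0005,0.0001,0.0002],[0,0,0],-0.3],[[0.001,0.0001,0.0005],[0,0,0],-0.3],[[0.001,0.0001,0.0005],[0,0,0],-0.3]]'|grep force; python3 st.py;python3 -m jog '[[[0.0003,0,0.0002],[0,0,0],-0.3],[[0.0006,0.0001,0.0003],[0,0,0],-0.3],[[0.0006,0.0001,0.0003],[0,0,0],-0.3],[[0.0006,0.0001,0.0003],[0,0,0],-0.3],[[0.0006,0.0001,0.0003],[0,0,0],-0.3]]'|grep force; python3 st.py
```

```text
ft_force: [-14.3, -1.4, 4.3]
t 11.55 tcp [558.7 -52.6  20.7] rel -37.9 -0.0 jawyaw -83.6 tilt [-0.007  0.    -1.   ] q [-1.060e+01  1.430e+01  1.017e+02 -1.000e-01  6.440e+01  7.300e+01] F [-14.3  -1.4   4.3] gap 30.0
ft_force: [-17.2, -1.2, 4.7]
t 11.9667 tcp [558.7 -52.6  20.7] rel -37.8 0.0 jawyaw -83.6 tilt [-0.008  0.    -1.   ] q [-1.060e+01  1.440e+01  1.017e+02 -1.000e-01  6.440e+01  7.310e+01] F [-17.2  -1.2   4.7] gap 29.5
```

```bash
python3 -m jog '[[[0,0,0],[0,0,0],-0.3],[[0,0,0],[0,0,0],-0.3],[[0,0,0],[0,0,0],-0.3],[[0,0,0],[0,0,0],-0.3],[[0,0,0],[0,0,0],-0.3]]'|grep force;python3 -m jog '[[[0,0,0],[0,0,0],-0.3],[[0,0,0],[0,0,0],-0.3],[[0,0,0],[0,0,0],-0.3],[[0,0,0],[0,0,0],-0.3],[[0,0,0],[0,0,0],-0.3]]'|grep force; python3 st.py
python3 - <<'E'
from h import *
import cv2
b=np.ascontiguousarray(cv2.resize(vision.snapshot("scene")[195:245,260:320,::-1],None,fx=12,fy=12,interpolation=cv2.INTER_CUBIC))
for rad,z,col in((28,62,(0,255,0)),(30,46,(0,0,255))):
  p=[((proj("scene",(596.3+rad*np.cos(q),-48.5+rad*np.sin(q),z))-(260,195)+.5)*12).astype(int) for q in np.linspace(0,6.3,60)]
  cv2.polylines(b,[np.array(p,np.int32)],False,col,1)
cv2.imwrite("pics/a8.png",b)
E
```

```text
ft_force: [-16.2, -2.0, 4.9]
ft_force: [-17.2, -1.6, 5.2]
t 12.8 tcp [558.7 -52.6  20.7] rel -37.8 -0.0 jawyaw -83.6 tilt [-0.008  0.    -1.   ] q [-1.060e+01  1.440e+01  1.017e+02 -1.000e-01  6.440e+01  7.310e+01] F [-17.2  -1.6   5.2] gap 29.6
```

View pics/a8.png

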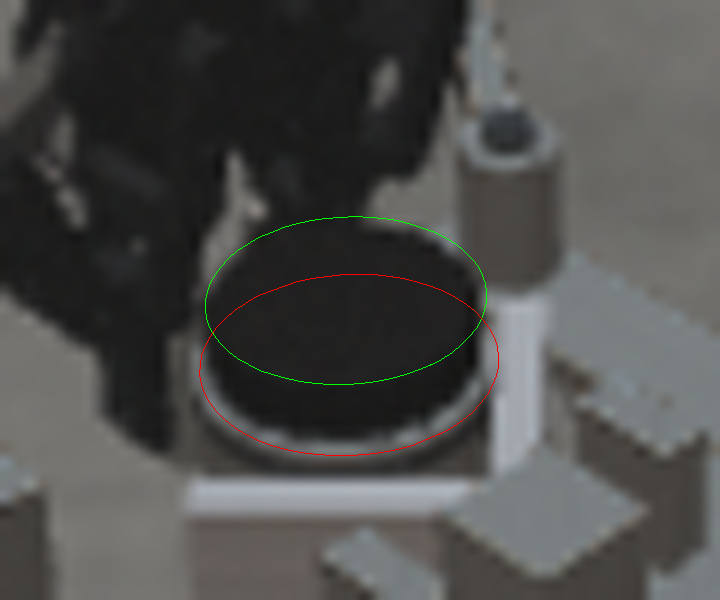

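```bash
python3 -m jog '[[[-0.0012,-0.0001,0],[0,0,0],-0.3],[[-0.0024,-0.0003,0],[0,0,0],-0.3],[[-0.0036,-0.0004,0],[0,0,0],-0.3],[[-0.005,-0.0005,0],[0,0,0],-0.3],[[-0.008,-0.0009,0],[0,0,0],-0.3]]'|grep force;python3 -m jog '[[[-0.01,-0.001,0],[0,0,0],-0.3],[[-0.025,-0.0027,0],[0,0,0],-0.3],[[-0.045,-0.005,0.01],[0,0,0],-0.3],[[-0.05,-0.0055,0.04],[0,0,0],-0.3],[[-0.05,-0.0055,0.075],[0,0,0],-0.3]]'|grep force; python3 st.py
python3 -m jog '[[[0,0,0.02],[0,0,-0.12],-0.3],[[0,0.03,0.04],[0,0,-0.24],-0.3],[[-0.01,0.06,0.04],[0,0,-0.36],-0.3],[[-0.02,0.09,0.04],[0,0,-0.48],-0.3],[[-0.03,0.11,0.04],[0,0,-0.6],-0.3]]'|grep force; python3 st.py
python3 - <<'E'
from h import *
import cv2
a=vision.snapshot("scene");b=vision.snapshot("top")
cv2.imwrite("pics/b_s.png",a[:,:,::-1]);cv2.imwrite("pics/b_t.png",b[:,:,::-1])
a=a[150:275,205:355,::-1];b=b[140:265,285:400,::-1]
cv2.imwrite("pics/b1.png",cv2.hconcat([cv2.resize(a,(450,375),interpolation=cv2.INTER_CUBIC),cv2.resize(b,(345,375),interpolation=cv2.INTER_CUBIC)]))
E
```

```text
ft_force: [0.5, -0.0, 0.4]
ft_force: [1.0, -0.1, 0.3]
t 13.6833 tcp [501.3 -58.7  95.8] rel -95.5 0.2 jawyaw -83.6 tilt [-0.005  0.001 -1.   ] q [-12.5  -0.2 108.7  -0.   71.7  71.1] F [ 1.  -0.1  0.3] gap 30.0
ft_force: [-0.1, 0.3, 0.3]
t 14.1 tcp [475.3  52.9 139. ] rel -109.2 114.0 jawyaw -118.3 tilt [ 0.004  0.001 -1.   ] q [ 2.000e-01 -7.800e+00  1.112e+02  1.000e-01  7.640e+01  1.185e+02] F [-0.1  0.3  0.3] gap 30.0
```

View pics/b1.png

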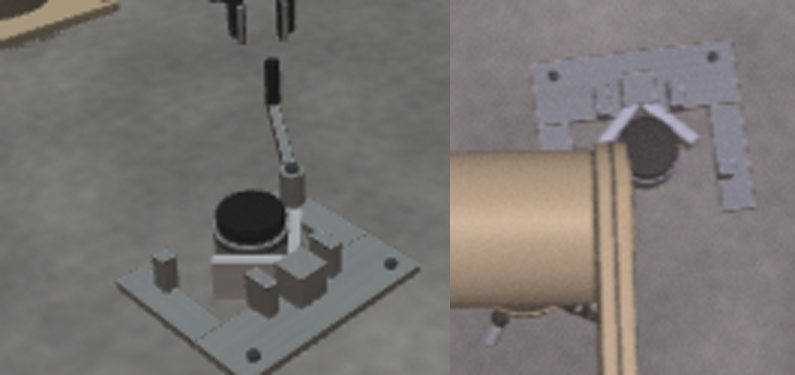

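```bash
python3 -m jog '[[[-0.01,0.01,0],[0,0,0],-0.3],[[-0.02,0.02,0],[0,0,0],-0.3],[[-0.03,0.0315,-0.01],[0,0,0],-0.3],[[-0.03,0.0315,-0.025],[0,0,0],-0.3],[[-0.03,0.0315,-0.033],[0,0,0],-0.3]]' >/dev/null; python3 -m jog '[[[0,0,0],[0,0,0],-0.3],[[0,0,0],[0,0,0],-0.3]]' >/dev/null; python3 st.py
python3 - <<'E'
from h import *
import cv2
a=vision.snapshot("scene")[140:240,210:330,::-1];cv2.imwrite("pics/b2.png",cv2.resize(a,(720,600),interpolation=cv2.INTER_CUBIC))
E
```

```text
t 14.7833 tcp [444.5  82.1 104.3] rel -136.7 146.3 jawyaw -118.0 tilt [-0.001 -0.    -1.   ] q [  4.   -9.6 116.7  -0.   73.  121.9] F [0.5 0.4 0.3] gap 29.7
```

View pics/b2.png

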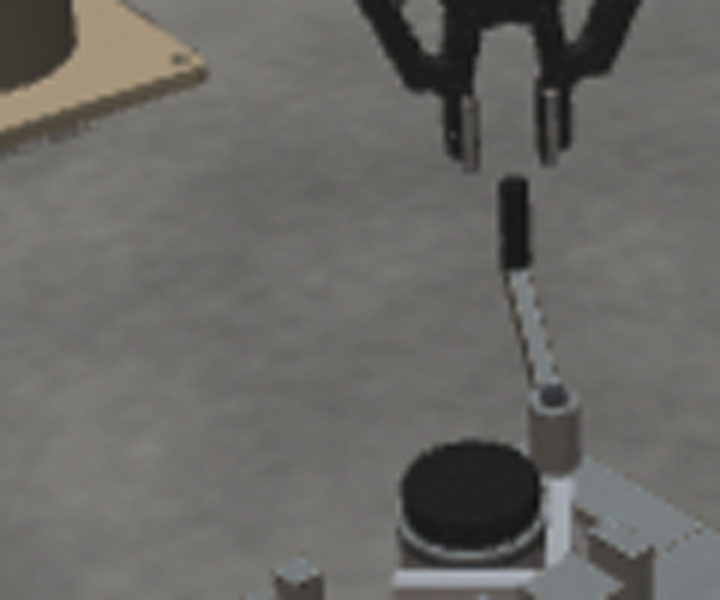

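```bash
python3 -m jog '[[[0.001,0.001,-0.01],[0,0,0],-0.3],[[0.001,0.001,-0.02],[0,0,0],-0.3],[[0.001,0.001,-0.03],[0,0,0],-0.3],[[0.001,0.001,-0.031],[0,0,0],-0.4],[[0.001,0.001,-0.031],[0,0,0],-0.53]]' >/dev/null; python3 -m jog '[[[0,0,0],[0,0,0],-0.53],[[0,0,0],[0,0,0],-0.53],[[0,0,0],[0,0,0],-0.53]]' >/dev/null; python3 st.py
python3 - <<'E'
from h import *
import cv2
h=np.array([550,27.8]);y=np.radians(6.25)
def w(a): e=120*np.array([-np.sin(a),-np.cos(a)]);c,s=np.cos(y),np.sin(y);return h+[c*e[0]-s*e[1],s*e[0]+c*e[1]]
print(w(2.175))
al=2.175-0.09*np.arange(0,26)
for i in range(0,25,5):
    print([tuple((w(al[i+j])-w(al[i])).round(1)) for j in range(1,6)],al[i+5].round(3))
a=vision.snapshot("scene")[140:240,210:330,::-1];cv2.imwrite("pics/b3.png",cv2.resize(a,(480,400),interpolation=cv2.INTER_CUBIC))
E
```

```text
t 15.5 tcp [446.   83.5  73.9] rel -135.0 147.6 jawyaw -118.0 tilt [ 0.001  0.    -1.   ] q [  4.1  -7.  117.8   0.   69.2 122.1] F [ 0.3 -0.4  0.1] gap 20.2
[444.41062996  84.81653211]
[(np.float64(-4.7), np.float64(-9.7)), (np.float64(-8.5), np.float64(-19.8)), (np.float64(-11.4), np.float64(-30.2)), (np.float64(-13.3), np.float64(-40.9)), (np.float64(-14.3), np.float64(-51.6))] 1.725
[(np.float64(-0.0), np.float64(-10.8)), (np.float64(1.0), np.float64(-21.5)), (np.float64(2.9), np.float64(-32.2)), (np.float64(5.8), np.float64(-42.6)), (np.float64(9.6), np.float64(-52.7))] 1.275
[(np.float64(4.7), np.float64(-9.7)), (np.float64(10.2), np.float64(-19.0)), (np.float64(16.6), np.float64(-27.7)), (np.float64(23.7), np.float64(-35.8)), (np.float64(31.5), np.float64(-43.3))] 0.825
[(np.float64(8.5), np.float64(-6.7)), (np.float64(17.5), np.float64(-12.6)), (np.float64(27.0), np.float64(-17.7)), (np.float64(36.9), np.float64(-21.9)), (np.float64(47.2), np.float64(-25.2))] 0.375
[(np.float64(10.5), np.float64(-2.4)), (np.float64(21.2), np.float64(-3.8)), (np.float64(32.0), np.float64(-4.2)), (np.float64(42.8), np.float64(-3.7)), (np.float64(53.5), np.float64(-2.2))] -0.075
```

View pics/b3.png

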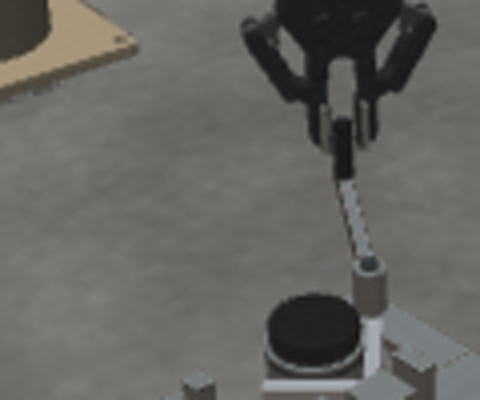

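The knob sits between the two fingers at about (342,140). Next is the swing.

```bash
python3 -m jog '[[[-0.005,-0.009,0],[0,0,0.09],-0.53],[[-0.009,-0.019,0],[0,0,0.18],-0.53],[[-0.012,-0.029,0],[0,0,0.27],-0.53],[[-0.0145,-0.0395,0],[0,0,0.36],-0.53],[[-0.0155,-0.0505,0],[0,0,0.45],-0.53]]'|grep force; python3 st.py
python3 - <<'E'
from h import *
import cv2
a=vision.snapshot("scene")[140:240,210:330,::-1];cv2.imwrite("pics/b4.png",cv2.resize(a,(480,400),interpolation=cv2.INTER_CUBIC))
E
```

```text
ft_force: [1.0, 1.4, 0.3]
t 15.9667 tcp [430.3  32.8  73.9] rel -156.1 98.9 jawyaw -91.9 tilt [ 0.001  0.    -1.   ] q [ -2.5 -10.9 121.2   0.   69.6  89.4] F [1.  1.4 0.3] gap 20.0
```

View pics/b4.png

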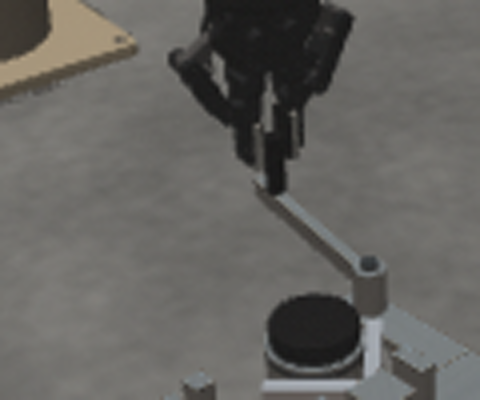

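The knob is following, still caged at about (275,175).

```bash
python3 -m jog '[[[0,-0.011,0],[0,0,0.09],-0.53],[[0.001,-0.0215,0],[0,0,0.18],-0.53],[[0.003,-0.032,0],[0,0,0.27],-0.53],[[0.006,-0.0425,0],[0,0,0.36],-0.53],[[0.0095,-0.0525,0],[0,0,0.45],-0.53]]'|grep force; python3 st.py; python3 -m jog '[[[0.0045,-0.0095,0],[0,0,0.09],-0.53],[[0.010,-0.019,0],[0,0,0.18],-0.53],[[0.0165,-0.0275,0],[0,0,0.27],-0.53],[[0.0235,-0.036,0],[0,0,0.36],-0.53],[[0.0315,-0.0435,0],[0,0,0.45],-0.53]]'|grep force; python3 st.py
python3 - <<'E'
from h import *
import cv2
a=vision.snapshot("scene")[140:240,210:330,::-1];cv2.imwrite("pics/b5.png",cv2.resize(a,(480,400),interpolation=cv2.INTER_CUBIC))
E
```

```text
ft_force: [0.5, 1.4, -0.5]
t 16.4333 tcp [439.8 -19.6  73.7] rel -152.4 45.7 jawyaw -66.3 tilt [ 0.  0. -1.] q [ -9.3  -9.3 119.8   0.   69.4  57. ] F [ 0.5  1.4 -0.5] gap 20.1
ft_force: [-1.3, 1.5, 0.6]
t 16.85 tcp [471.3 -63.2  73.5] rel -125.9 -1.0 jawyaw -40.5 tilt [-0.  0. -1.] q [-13.8  -3.3 114.4   0.   69.   26.7] F [-1.3  1.5  0.6] gap 20.2
```

View pics/b5.png

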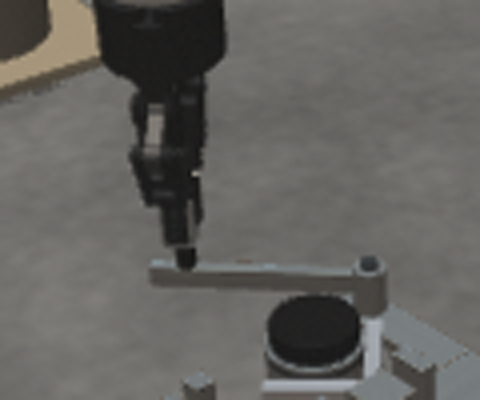

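```bash
python3 -m jog '[[[0.0085,-0.0065,0],[0,0,0.09],-0.53],[[0.0175,-0.0125,0],[0,0,0.18],-0.53],[[0.027,-0.0175,0],[0,0,0.27],-0.53],[[0.037,-0.022,0],[0,0,0.36],-0.53],[[0.047,-0.025,0],[0,0,0.45],-0.53]]'|grep force; python3 st.py; python3 -m jog '[[[0.007,-0.0015,0],[0,0,0.06],-0.53],[[0.014,-0.003,0],[0,0,0.12],-0.53],[[0.021,-0.0038,0],[0,0,0.18],-0.53],[[0.028,-0.0042,0],[0,0,0.24],-0.53],[[0.034,-0.0042,0],[0,0,0.30],-0.53]]'|grep force; python3 st.py
python3 - <<'E'
from h import *
import cv2
a=vision.snapshot("scene")[150:270,200:344,::-1];cv2.imwrite("pics/b6.png",cv2.resize(a,(720,600),interpolation=cv2.INTER_CUBIC))
E
```

```text
ft_force: [-0.8, -0.4, -0.1]
t 17.3167 tcp [518.2 -87.9  73.3] rel -81.9 -30.7 jawyaw -14.8 tilt [-0.001  0.    -1.   ] q [-15.2   4.5 106.5  -0.   69.   -0.4] F [-0.8 -0.4 -0.1] gap 20.1
ft_force: [-0.9, -1.4, 0.4]
t 17.7333 tcp [552.3 -91.9  73.4] rel -48.5 -38.3 jawyaw 2.3 tilt [-0.  0. -1.] q [-14.7   9.5 101.   -0.   69.5 -16.9] F [-0.9 -1.4  0.4] gap 20.3
```

View pics/b6.png

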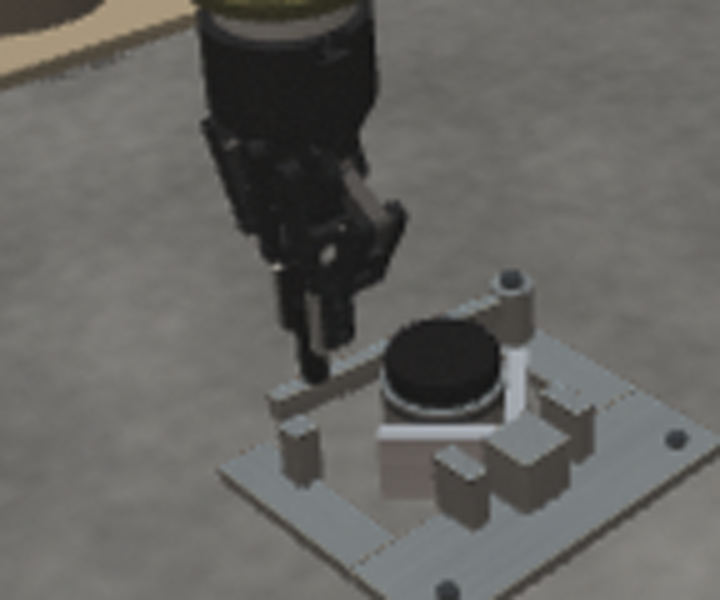

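```bash
python3 -m jog '[[[0.003,0,0],[0,0,0.02],-0.53],[[0.006,0.0003,0],[0,0,0.04],-0.53],[[0.009,0.0006,0],[0,0,0.06],-0.53],[[0.011,0.0008,0],[0,0,0.06],-0.53]]'|grep force; python3 st.py; python3 -m jog '[[[0.001,0.0001,0],[0,0,0],-0.53],[[0.002,0.0002,0],[0,0,0],-0.53],[[0.003,0.0003,0],[0,0,0],-0.53]]'|grep force; python3 st.py
```

```text
ft_force: [-1.4, 0.2, 0.3]
t 18.1167 tcp [563.2 -91.4  73.4] rel -37.6 -39.0 jawyaw 5.8 tilt [-0. -0. -1.] q [-14.4  11.1  99.3  -0.   69.7 -20.2] F [-1.4  0.2  0.3] gap 20.3
ft_force: [-5.8, -1.7, 3.3]
t 18.3667 tcp [565.7 -91.3  73.3] rel -35.1 -39.2 jawyaw 5.7 tilt [-0.001 -0.    -1.   ] q [-14.3  11.5  98.8  -0.   69.8 -20. ] F [-5.8 -1.7  3.3] gap 20.2
```

Contact at -5.8 N, where the stop should be. One more small press to confirm.

```bash
python3 -m jog '[[[0.001,0.0001,0],[0,0,0],-0.53],[[0.001,0.0001,0],[0,0,0],-0.53],[[0.001,0.0001,0],[0,0,0],-0.53],[[0.001,0.0001,0],[0,0,0],-0.53],[[0.001,0.0001,0],[0,0,0],-0.53]]'|grep force; python3 st.py; python3 - <<'E'
from h import *
import cv2
a=vision.snapshot("scene")[150:270,200:344,::-1];cv2.imwrite("pics/b7.png",cv2.resize(a,(720,600),interpolation=cv2.INTER_CUBIC))
E
```

```text
ft_force: [-7.8, -1.3, 7.0]
t 18.7833 tcp [565.7 -91.3  73.3] rel -35.0 -39.2 jawyaw 5.8 tilt [-0.003 -0.    -1.   ] q [-14.3  11.6  98.7  -0.1  69.9 -20. ] F [-7.8 -1.3  7. ] gap 20.1
```

View pics/b7.png

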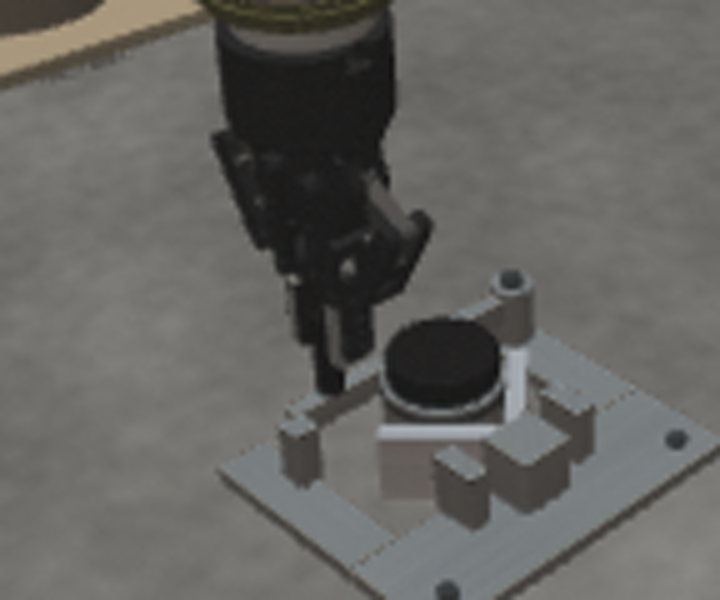

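```bash
python3 -m jog '[[[-0.002,-0.0002,0],[0,0,0],-0.53],[[-0.004,-0.0004,0],[0,0,0],-0.53],[[-0.005,-0.0005,0],[0,0,0],-0.53],[[-0.005,-0.0005,0],[0,0,0],-0.3],[[-0.005,-0.0005,0],[0,0,0],-0.3]]'|grep force; python3 -m jog '[[[0,0,0],[0,0,0],-0.3],[[0,0,0],[0,0,0],-0.3]]' |grep force;  python3 st.py; python3 -m jog '[[[0,0,0.01],[0,0,0],-0.3],[[0,0,0.025],[0,0,0],-0.3],[[0,0,0.05],[0,0,0],-0.3],[[0,0,0.08],[0,0,0],-0.3],[[0,0,0.11],[0,0,0],-0.3]]'|grep force; python3 -m jog '[[[-0.03,0,0.02],[0,0,0],-0.3],[[-0.06,-0.04,0.02],[0,0,0],-0.3],[[-0.08,-0.08,0.02],[0,0,0],-0.3],[[-0.1,-0.12,0.02],[0,0,0],-0.3],[[-0.12,-0.15,0.02],[0,0,0],-0.3]]'|grep force; python3 -m jog '[[[-0.01,-0.03,0],[0,0,0],-0.3],[[-0.02,-0.06,0],[0,0,0],-0.3],[[-0.02,-0.06,0],[0,0,0],-0.3],[[-0.02,-0.06,0],[0,0,0],-0.3]]' |grep force; python3 st.py;python3 - <<'E'
from h import *
import cv2
a=vision.snapshot("scene");b=vision.snapshot("top");cv2.imwrite("pics/c_s.png",a[:,:,::-1]);cv2.imwrite("pics/c_t.png",b[:,:,::-1])
cv2.imwrite("pics/c1.png",cv2.hconcat([cv2.resize(a[170:270,230:350,::-1],(400,333),interpolation=cv2.INTER_CUBIC),cv2.resize(b[140:240,295:405,::-1],(366,333),interpolation=cv2.INTER_CUBIC)]))
E
```

```text
ft_force: [0.7, 0.5, 0.7]
ft_force: [-0.2, -0.8, -0.5]
t 19.4167 tcp [562.3 -91.5  73.4] rel -38.5 -39.0 jawyaw 5.8 tilt [ 0.  0. -1.] q [-14.4  10.9  99.4   0.   69.6 -20.2] F [-0.2 -0.8 -0.5] gap 29.6
ft_force: [0.7, -0.2, -0.8]
ft_force: [0.9, -0.2, -0.2]
ft_force: [0.9, 0.4, -0.6]
t 20.5833 tcp [ 426.1 -295.7  204.2] rel -196.1 -227.2 jawyaw 5.6 tilt [ 0.001 -0.    -1.   ] q [-40.4  -4.2 100.8   0.   83.3 -46. ] F [ 0.9  0.4 -0.6] gap 29.8
```

View pics/c1.png

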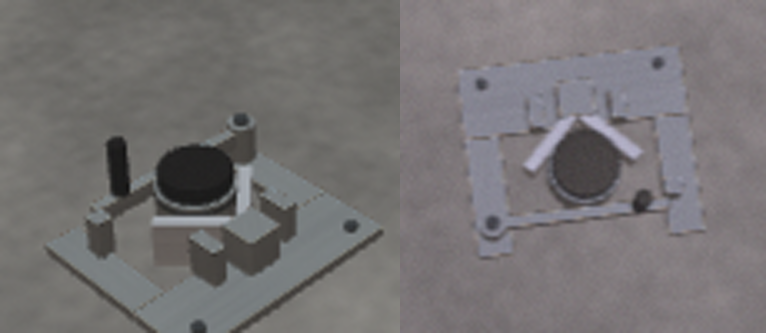

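View pics/c_s.png

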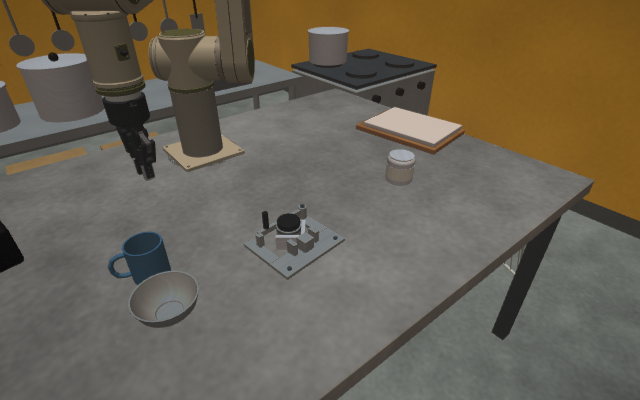

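```bash
python3 - <<'E'
from h import *
import cv2
b=cv2.resize(cv2.imread("pics/c_t.png")[155:225,310:390],None,fx=9,fy=9,interpolation=cv2.INTER_CUBIC)
y=np.radians(6.25);c,s=np.cos(y),np.sin(y)
W=lambda q:(596.3+c*q[0]-s*q[1],-48.5+s*q[0]+c*q[1],q[2])
def draw(pts,col):
  p=[((proj("top",W(q))-(310,155)+.5)*9).astype(int) for q in pts]; cv2.polylines(b,[np.array(p,np.int32)],False,col,1)
T=np.linspace(0,6.3,60)
draw([(28*np.cos(t),28*np.sin(t),62) for t in T],(0,255,0))
draw([(-37+7*np.cos(t),-40+7*np.sin(t),85) for t in T],(0,0,255))
draw([(1,41,40),(42,0,40),(1,-41,40)],(255,0,0))
draw([(-32,80,40),(-32,-65,40),(-42,-65,40),(-42,80,40)],(0,255,255))
cv2.imwrite("pics/c2.png",b)
E
```

```text
(no output)
```

View pics/c2.png

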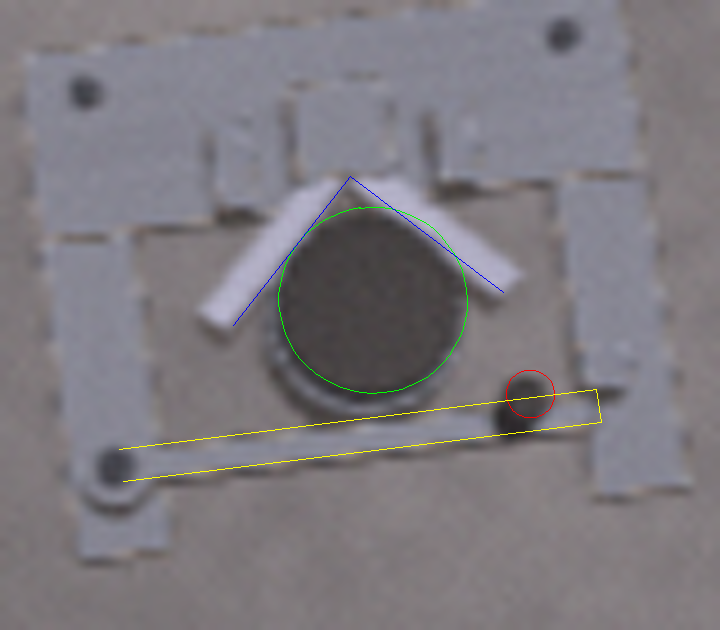

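The overlay agrees. The lid disc at about (372,300) sits on the predicted seated circle, touching both cheeks. The knob top at about (525,395) is within about 1 mm of its shut position, and the bar lies against the post. The scene view shows the tin, mug and bowl unchanged. Handing in.

```bash
python3 - <<'E'
from bench import order,r
print(order.hand_in()); print(r.sense()["time"])
E
```

```text
the job is handed in; nothing more can be done
None
the job is handed in; nothing more can be done
```

I set the canister down in the mouth of the stand and pushed it low into the V. I held it there at about 17 N for roughly a second, with almost no sideways force, so it bore on both cheeks. Then I backed off, swung the keeper by its knob until it stopped with about 8 N, released everything and moved the arm clear. I handed in at about 21 s, and no verdict was given.

**Last checks:**
- **Canister:** in the top picture its lid lies on the predicted seated position, upright and touching both cheeks.
- **Keeper:** the bar lies against the post, and the knob is within about 1–2 mm of its shut position (around 0.01–0.02 rad).
- **Tin, mug and bowl:** they look unmoved in the scene picture.
- **Wrist force:** about zero, so nothing is being touched.

**What disagreed or went less well:**
- **Cameras:** the scene picture placed the canister about 2 mm from where the top picture did, close to the stated calibration error. The 2 mm centring therefore rests mainly on the hard, balanced contact I felt.
- **First push:** it was a little high and bore down about 5 N, so I backed off and finished lower.

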